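# Short spin on the microcentrifuge

## Robot

A 6-joint arm with a two-finger parallel gripper is mounted at the origin on the work surface. World frame = base frame: x ahead of the robot, y to its left, z up, the work surface at z = 0. Lengths are in m, angles in rad, forces in N, time in s.
With the tool pointing down it reaches from about 0.35 to 0.875 m from the base axis. Payload 4.2 kg.
Tool frame: the origin (TCP) lies midway between the tips of the shut fingers; the grasp point (between the pads) lies 19 mm behind it; z points along the fingers, y is the line along which they close (so a half turn about z gives the same grasp; the last joint's range is limited). The gripper opens to 87 mm and grips with 3 to 60 N. Pads are 19 mm wide; open, the fingers measure 117 mm over their backs; the gripper's body (75 mm by 190 mm) begins 51 mm behind the grasp point.
Start: joints at [-1.082, 0.385, 0.008, 0, -1.194, -0.259], TCP at [0.142, -0.609, 0.223] pointing down, gripper open.
Joint ranges: [-3.14, 3.14], [-1.21, 2.06], [-1.07, 1.41], [-3.16, 2.05], [-2.99, -0.16], [-3.1, 3.1]. Speed limits (rad/s): [2.79, 2.79, 3.14, 3.14, 3.14, 3.14].

## Interface

Orientations are given as a 3x3 rotation matrix whose columns are the frame's x, y, z axes.
In Python, from rig import env gives the robot as it stands.
- The arm moves only by the tool step_arm, never from a script. Its argument "steps" is text: rows parted by semicolons, each of 4 numbers parted by spaces: the shift along the tool's x, y, z in m, then the turn about the tool's z in degrees. A call has 1 to 20 rows; each row shifts and turns the commanded pose from where the row before left it, along the tool's axes as they then stand; what a row does not reach is not made up. A row lasts 1/8 s, in which the tool goes at most 62.5 mm and 10.7 degrees, less where a joint would pass 70% of its speed; a pose out of reach is approached as far as the arm can. A call is refused whole if a number of a shift passes 0.0625 or a number of a turn 10.7, either way. A call with a gripper value outside its range is refused whole. "gripper" is the opening, from 0 (shut) to 1 (fully open), set as the call begins (left out, the last holds). The fingers move at their own pace and stop on an object; "force" is the grip in N (left out, the last holds). Time passes only in rows, so rows that do not move let the fingers close. It gives the time, the measured TCP pose, the force, the opening and the grip force at its end, in the units of the state.
- env.observe(): the state, without advancing time (a new reading comes with each control period).
- env.read_camera(name): name is "scene" or "top" or "wrist"; returns a dict with "image" (480x640x3 uint8, blue, green, red), "camera_matrix" (3x3 intrinsics, pixels), "R" (3x3) and "t" (3): a world point X has camera coordinates R X + t; the wrist camera has in their place "mount" (4x4, takes a point from camera to tool coordinates, whose origin is the TCP and whose axes are the flange's). Camera axes: x right, y down, z forward; pixel columns grow to the right and rows downward; lengths in m; the calibration is good to about 2 mm. A picture is of the moment at which its call begins: read the wrist's pose just before it. There is no depth.
- env.hand_in(): hands the job in; it is judged then, once.
The state is a dict: "time": time; "qpos": joint angles; "dq": joint speeds; "tau": joint torques, N m; "ee_pos": TCP position; "orientation": TCP orientation; "ft_force": force on the tool from outside, world axes, zero at the start; "torque": the same for the moment, N m; "gripper_width": finger opening in m; "grip_force": force on a finger pad.
Only numpy, scipy, OpenCV 4.12 (cv2) and the standard library are available. Lean on these libraries where they do the work, as an engineer would, in place of code of your own. Each camera call takes 0.05 s, during which the arm holds its last target. There are 200 camera calls.

## Task

Give the tubes in the microcentrifuge a short spin: with closed fingers switch it on at its black power rocker, then push its open lid fully shut, and then press the blue short-spin key right down and keep it down; the program finishes while still holding that key down. Do not press the grey or the green key, nor the blue one before the power is on and the lid is shut; lift nothing, and leave the centrifuge and everything else on the bench standing where it is.

Things in the scene. Friction and masses are not known exactly. Their poses are not given: they have to be found in the camera images.
- centrifuge: white microcentrifuge, 270 x 240 x 103 high without lid, 4.5 kg, loose on rubber feet. Origin: centre of underside; front and panel face its -x (the robot), y to the left. Panel: x -135 to -45 mm, rising from 82 to 101 mm high (12 degrees). Controls in a row at x = -98, left to right: display, grey, blue, green square keys 39 mm apart, black rocker.
- power_rocker (a joint): black V-shaped power rocker 22 wide x 36 long, right end of the panel (y = -96); rocks front to back about its middle. 0 rad = off: near end (white ring) down, far end about 14 mm above the panel. 0.36 rad = on: far end (white bar) fully down, its face about 7 mm above the panel. About 2 N at the far end; stays where it is left.
- rocker_on_end (a point): point on the face of the far (on) end of the rocker, 14 mm from its pivot towards the lid and 4 mm from that end's edge; moves with the rocker and drops about 5 mm when it is switched on.
- lid (a joint): angle of the centrifuge's white lid in rad: 0 = fully shut, grows as it opens; it starts between 0.65 and 0.95. A stiff hinge: the lid stays where it is left and needs about 1 to 4 N at its front edge to move.
- lid_hinge (a point): middle of the lid's hinge line (along the centrifuge's y), at x = +130, z = 102.5 mm on the centrifuge.
- lid_front (a point): point on the lid's flat outer (upper) face, in the middle of its width, 165 mm from the hinge line along the lid and 13 mm above the hinge's plane. The dark lip's edge is 23 mm farther out; a raised crown begins 23 mm behind it. Lid 228 mm wide. Shut, the point is at x = -35, z = 115.5 mm on the centrifuge.
- spin_key (a joint): travel of the blue short-spin key in m: 0 = up, 0.004 = fully down. It is sprung: about 1 N to start it, 4 N to hold it down. It moves square to the panel.
- spin_key_top (a point): centre of the top of the blue short-spin key, 22 x 22 mm, 8 mm proud of the panel when up; middle key of the three, y = -18 on the centrifuge.
- lid_key (a joint): travel of the grey lid key in m: 0 = up, 0.004 = down. Not to be pressed.
- lid_key_top (a point): centre of the top of the grey key, 22 x 22 mm, y = +21 on the centrifuge.
- start_key (a joint): travel of the green start key (for a timed run) in m: 0 = up, 0.004 = down. Not to be pressed.
- start_key_top (a point): centre of the top of the green key, 22 x 22 mm, y = -57 on the centrifuge.
- tube_rack: orange tube rack with small capped tubes, 70 x 110 x 51 high, loose. Origin under its centre. Leave alone.
- tip_box: open box of pipette tips, grey with an orange tray, 80 x 115 x 58 high, loose. Origin under its centre. Leave alone.
- reservoir: low white reagent trough, empty, with a teal inner floor, 63 x 138 x 28 high, loose. Origin under its centre. Leave alone.
- pipette: white hand pipette lying on its side along its x, 230 long, 26 wide, 24 high, loose. Origin on the bench near its middle. Leave alone.
- buffer_bottle: green bottle with blue cap, 62 diameter, 115 high, loose. Origin under its centre. Leave alone.
- cool_block: light blue cool block with green-capped tubes, 70 x 70 x 39 high, loose. Origin under its centre. Leave alone.
- marker_pen: dark marker pen with red cap, 126 x 12 x 12, lying along its x, loose. Origin on the bench near its middle. Leave alone.

How it is judged:
On the way, in this order (a step that is already met when the one before it is completed fails the run):
1. the power rocker is switched on while the lid still stands open (value of joint power_rocker above 0.28 rad and value of joint lid above 0.4 rad), for 0.2 s.
2. the lid is pushed fully shut (value of joint power_rocker above 0.28 rad and value of joint lid below 0.03 rad), for 0.2 s.
3. the blue short-spin key is pressed right down (all of step 2 and value of joint spin_key above 0.0025 m), for 0.4 s.
At the end, for the whole second after the job is handed in: the rocker is on (over 0.28 of 0.36 rad), the lid is shut (under 0.03 rad) and the fingers still hold the blue key down (over 2.5 of its 4 mm, more than 0.8 N on the centrifuge) (all of step 3 and contact force between the fingers and centrifuge above 0.8 N); the arm keeps its last pose, push and grip.
It fails at once if the blue key is pressed before the power is on and the lid is shut (value of joint spin_key above 0.0015 m and (value of joint power_rocker below 0.26 rad or value of joint lid above 0.05 rad)).
It fails at once if the grey or the green key is pressed (value of joint any of lid_key, start_key above 0.0015 m).
It fails at once if the centrifuge is shoved or lifted by more than 15 mm (distance of centrifuge from where it was at the start of the episode above 0.015 m).
It fails at once if a bystander (tube rack, tip box, reservoir, pipette, bottle, cool block, marker pen) is lifted, carried or pushed by more than 15 mm (distance of any of tube_rack, tip_box, reservoir, pipette, buffer_bottle, cool_block, marker_pen from where it was at the start of the episode above 0.015 m).
It also fails if it takes over 51 s, if anything falls off the work surface, if the arm or the gripper's body presses on something with over 40 N, if the wrist force passes 120 N, or if a joint passes its speed limit or range.

## Working session

There is one attempt and no reset: what is moved stays moved. The work goes in short steps, Python scripts to look and compute and a tool call to move; the robot and the scene stay as the last step left them, time stands still between calls to the robot, and variables do not carry over. Pictures are saved under pics/ and viewed, at most 10 in all, crops included, and the job is handed in when it is done.

Besides the shell and the picture viewer there is one more tool, called by a JSON object that holds its "op" and its "data", one argument or row to a line. step_arm: Moves the arm, as the interface text tells. Its arguments: {"type":"object","properties":{"steps":{"type":"string"},"gripper":{"type":"number"},"force":{"type":"number"}},"required":["steps"]}

```bash
mkdir -p pics
python3 - <<'E'
from rig import env
import cv2,numpy as np,pickle
s=env.observe();print(s['time'],s['ee_pos'],s['orientation'],s['gripper_width'])
d={}
for n in('scene','top'):
    c=env.read_camera(n);d[n]=c;cv2.imwrite(f'pics/{n}0.png',c['image']);print(n,c['camera_matrix'],c['R'],c['t'])
pickle.dump(d,open('c0.pkl','wb'))
E
```

```text
0.0 [ 0.14223414 -0.60799215  0.22147553] [[-9.73754031e-01 -2.27602192e-01 -5.74346022e-04]
 [-2.27602898e-01  9.73751853e-01  2.06127691e-03]
 [ 9.01193621e-05  2.13789952e-03 -9.99997711e-01]] 0.08696645003798026
scene [[552.58751722   0.         312.17259072]
 [  0.         552.58751722 244.72921189]
 [  0.           0.           1.        ]] [[-0.87986224  0.47519119 -0.00598156]
 [ 0.3754916   0.6874338  -0.62164365]
 [-0.29128766 -0.54920679 -0.78327734]] [ 0.46945972 -0.16362545  1.31267059]
top [[544.76993923   0.         323.92956989]
 [  0.         544.76993923 233.60235969]
 [  0.           0.           1.        ]] [[-3.48476282e-02 -9.99392631e-01 -1.11213968e-04]
 [-9.78589768e-01  3.41448439e-02 -2.02968461e-01]
 [ 2.02848982e-01 -6.96413663e-03 -9.79185269e-01]] [0.04707696 0.59176322 1.11848293]
```

View pics/top0.png

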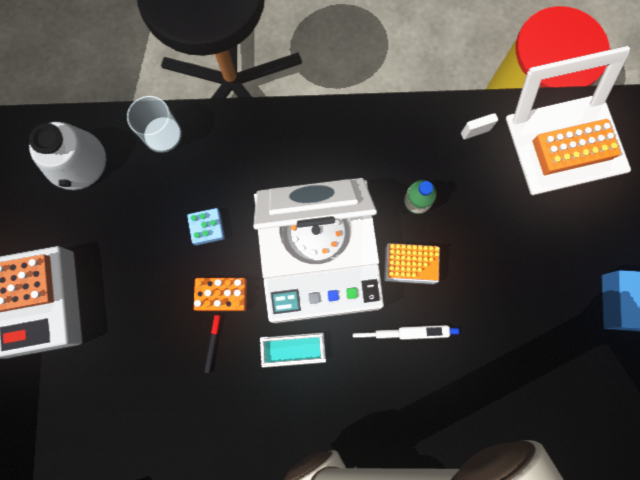

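View pics/scene0.png

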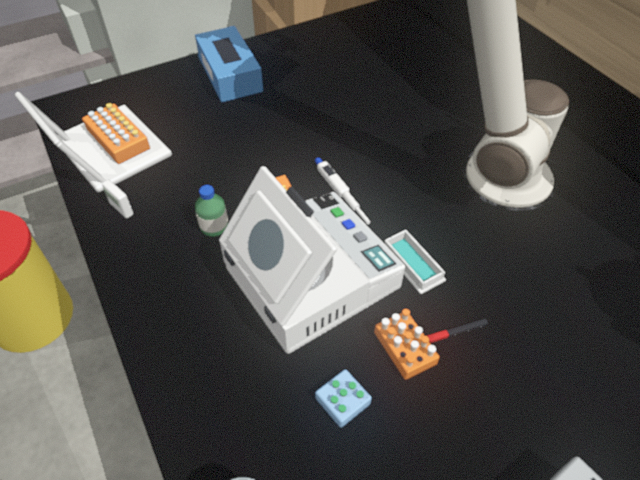

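Top view: keys are at about grey (314,298), blue (333,295) and green (352,293), with the rocker at (370,291). The lid is open above it. In the scene view blue is at (348,224) and green at (337,212). Next I'll locate them precisely.

```bash
cat > h.py <<'E'
import numpy as np,cv2
def ray(c,uv):
    K,R,t=c['camera_matrix'],c['R'],c['t']
    o=-R.T@t; d=R.T@np.linalg.solve(K,[uv[0],uv[1],1.]); return o,d/np.linalg.norm(d)
def onplane(c,uv,z):
    o,d=ray(c,uv); return o+d*(z-o[2])/d[2]
def tri(c1,u1,c2,u2):
    (a,d),(b,e)=ray(c1,u1),ray(c2,u2)
    s=np.linalg.lstsq(np.c_[d,-e],b-a,rcond=None)[0]; p,q=a+s[0]*d,b+s[1]*e
    return (p+q)/2,np.linalg.norm(p-q)
def proj(c,X):
    p=c['camera_matrix']@(c['R']@np.asarray(X)+c['t']); return p[:2]/p[2]
def blob(im,lo,hi,near,rad=25):
    m=cv2.inRange(cv2.cvtColor(im,cv2.COLOR_BGR2HSV),lo,hi)
    n,l,st,ce=cv2.connectedComponentsWithStats(m)
    k=[i for i in range(1,n) if st[i,4]>15 and np.hypot(*(ce[i]-near))<rad]
    k=max(k,key=lambda i:st[i,4]); return ce[k],st[k]
E
python3 - <<'E'
import pickle,numpy as np,cv2
from h import *
d=pickle.load(open('c0.pkl','rb'));T,S=d['top'],d['scene']
B=((105,120,60),(130,255,255));G=((45,120,50),(80,255,255))
P={}
for n,r,a,b in(('blue',B,(333,295),(348,224)),('green',G,(352,293),(337,212))):
    u,su=blob(T['image'],*r,a,12);v,sv=blob(S['image'],*r,b,12)
    P[n]=onplane(T,u,.0976)
    print(n,u,su,v,sv,'top',P[n],'scene',onplane(S,v,.0976),'tri',tri(T,u,S,v))
dv=P['blue']-P['green'];print('yaw',np.degrees(np.arctan2(-dv[0],dv[1])),np.linalg.norm(dv))
for n in(T,S):print(-n['R'].T@n['t'])
cv2.imwrite('pics/crop.png',np.hstack([cv2.resize(T['image'][170:330,240:400],(400,400),interpolation=2),cv2.resize(S['image'][160:360,210:410],(400,400),interpolation=2)]))
E
```

```text
blue [332.72727273 295.3030303 ] [328 290  11  11  99] [348.18181818 223.84415584] [342 220  13   9  77] top [0.45584536 0.01317771 0.0976    ] scene [0.45992156 0.01491204 0.0976    ] tri (array([0.4570512 , 0.01244364, 0.09316319]), np.float64(0.002054647360583982))
green [351.51111111 292.78888889] [347 288  10  11  90] [336.8627451  211.76470588] [332 208  11   8  51] top [ 0.45964067 -0.0254862   0.0976    ] scene [ 0.4635654  -0.02361253  0.0976    ] tri (array([ 0.46079736, -0.02631342,  0.09318922]), np.float64(0.0018807494670637491))
yaw 5.606283613788421 0.038849746766764906
[0.35385083 0.03463197 1.21531652]
[0.8568646  0.61032615 0.92927651]
```

View pics/crop.png

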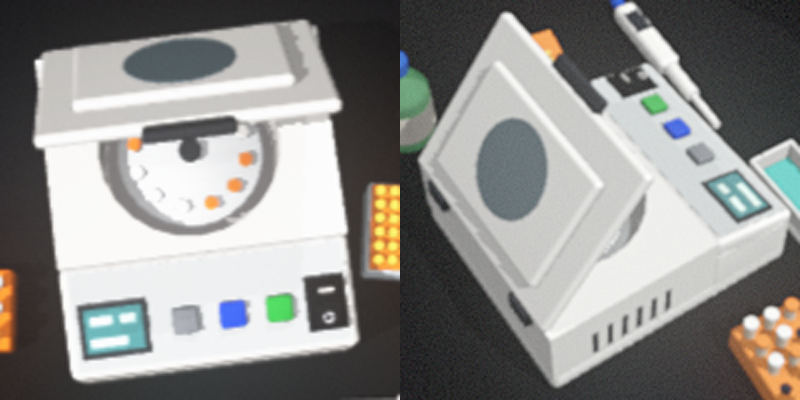

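Run:
```python
import pickle,numpy as np
from h import *
from rig import env
d=pickle.load(open('c0.pkl','rb'));T,S=d['top'],d['scene']
y=np.radians(5.6);R=np.array([[np.cos(y),-np.sin(y),0],[np.sin(y),np.cos(y),0],[0,0,1]])
o=np.array([.457,.0135,.0976])-R@[-.0995,-.018,.0976];o[2]=0;print('origin',o)
L=tri(T,(254.4,228),S,(335,250));Q=tri(T,(376,213),S,(262.5,166))
for p,e in(L,Q):
    c=R.T@(p-o);print('lid corner cf',c,e,'ang',np.arctan2(c[2]-.1025,.130-c[0]),'len',np.hypot(c[2]-.1025,.13-c[0]))
for n,p in dict(rock=(-.084,-.096,.108),blue=(-.0995,-.018,.0976),lidshut=(-.035,0,.1155)).items():print(n,o+R@p, proj(T,o+R@p))
for th in (.6,.7,.8,.9):
    p=np.array([.13-.165*np.cos(th)+.013*np.sin(th),0,.1025+.165*np.sin(th)+.013*np.cos(th)]);print(th,o+R@p)
for c in((-.135,.12,.082),(-.135,-.12,.082)):print(proj(T,o+R@c),proj(S,o+R@c))
print(env.read_camera('wrist')['mount'])
```

```text
origin [0.55426863 0.04112359 0.        ]
lid corner cf [0.0289509  0.11045952 0.23874113] 0.003024436635882794 ang 0.9326328981086723 len 0.1696247844708731
lid corner cf [ 0.02716392 -0.11485346  0.24244447] 0.004234519923845001 ang 0.9370717579740934 len 0.1736655244333482
rock [ 0.48003749 -0.0626152   0.108     ] [369.50796457 281.64864183]
blue [0.457  0.0135 0.0976] [332.5484996  294.74377116]
lidshut [0.51943568 0.03770819 0.1155    ] [319.6507123 263.6708853]
0.6 [0.55542307 0.04123679 0.20639537]
0.7 [0.56638639 0.04231175 0.21873887]
0.8 [0.57852135 0.04350159 0.22992094]
0.9 [0.59170671 0.04479443 0.23982987]
[268.26180492 321.49225703] [406.94389282 265.80233866]
[383.63503261 305.96289077] [333.71692896 190.35681502]
[[-1.32227030e-04 -9.52887542e-01 -3.03323779e-01  8.25962019e-02]
 [ 9.99999989e-01 -1.47495986e-04  2.74296272e-05 -9.12023159e-04]
 [-7.08763897e-05 -3.03323772e-01  9.52887551e-01 -1.62115989e-01]
 [ 0.00000000e+00  0.00000000e+00  0.00000000e+00  1.00000000e+00]]
```

{"op": "step_arm", "data": {
  "steps": "0 0 0 7.5; -0.06 0 0 0; -0.06 0 0 0; -0.06 0 0 0; 0 0 0 0; 0 0 0 0; 0 0 0 0",
  "gripper": 0,
  "force": 20
}}

```text
time: 1.02
ee_pos: [0.3202, -0.591, 0.2226]
orientation: [[-0.995, -0.097, -0.0], [-0.097, 0.995, 0.0], [0.0, 0.0, -1.0]]
ft_force: [-0.8, -0.2, 0.5]
gripper_width: 0.0249
grip_force: 0.0
```

{"op": "step_arm", "data": {
  "steps": "-0.0189 0.0567 0 0;-0.0189 0.0567 0 0;-0.0189 0.0567 0 0;-0.0189 0.0567 0 0;-0.0189 0.0567 0 0;-0.0189 0.0567 0 0;-0.0189 0.0567 0 0;-0.0189 0.0567 0 0;-0.0189 0.0567 0 0;0 0 0 0;0 0 0 0"
}}

```text
time: 2.4
ee_pos: [0.4399, -0.0668, 0.2228]
orientation: [[-0.995, -0.098, 0.0], [-0.098, 0.995, -0.0], [-0.0, -0.0, -1.0]]
ft_force: [-0.1, -0.4, 0.9]
gripper_width: 0.0006
grip_force: 0.0
```

```bash
cat >> h.py <<'E'
def wrist(env):
    s=env.observe();c=env.read_camera('wrist');M=c['mount']
    Rw=s['orientation']@M[:3,:3];p=s['orientation']@M[:3,3]+s['ee_pos']
    c['R']=Rw.T;c['t']=-Rw.T@p;return s,c
E
python3 - <<'E'
from rig import env
from h import *
import pickle
s,c=wrist(env);print(s['time'],s['ee_pos'],s['gripper_width'])
pickle.dump(c,open('w1.pkl','wb'));cv2.imwrite('pics/w1.png',c['image'])
for n,r,z in(('blue',((105,120,60),(130,255,255)),.0976),('green',((45,120,50),(80,255,255)),.0976)):
    m=cv2.inRange(cv2.cvtColor(c['image'],cv2.COLOR_BGR2HSV),*r)
    N,l,st,ce=cv2.connectedComponentsWithStats(m)
    for k in range(1,N):
        if st[k,4]>150: print(n,ce[k],st[k],onplane(c,ce[k],z))
print('rock pred',proj(c,[.480,-.0626,.108]))
E
```

```text
2.4 [ 0.4398953  -0.06679598  0.22277331] 0.0006107147603636637
blue [120.16995074 115.46551724] [108 106  24  20 406] [ 0.37468041 -0.21074525  0.0976    ]
blue [424.44528302 259.5081761 ] [410 246  30  28 795] [0.45691025 0.01168543 0.0976    ]
green [373.34986595 259.15013405] [360 246  28  28 746] [ 0.46039316 -0.02660703  0.0976    ]
rock pred [323.18735978 284.33786103]
```

View pics/w1.png

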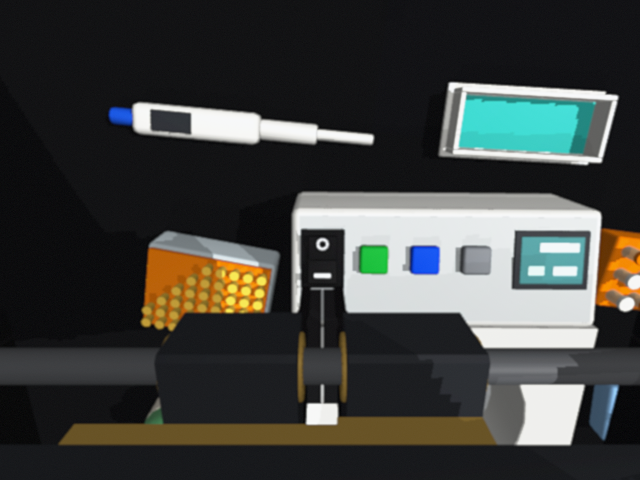

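Wrist view: rocker ring is at (322,244) and the bar at (321,276). Blue and green are confirmed, about 1 mm from the top-view fix. I'll press the far end of the rocker.

{"op": "step_arm", "data": {
  "steps": "-0.04 -0.0005 0.03 0;0 0 0.04 0;0 0 0.037 0;0 0 0.005 0;0 0 0.003 0;0 0 0.003 0;0 0 0.003 0;0 0 0.002 0;0 0 0 0;0 0 0 0"
}}

```text
time: 3.7
ee_pos: [0.482, -0.0624, 0.1009]
orientation: [[-0.995, -0.1, 0.004], [-0.1, 0.995, 0.0], [-0.004, -0.0, -1.0]]
ft_force: [1.1, -1.6, 4.6]
gripper_width: 0.0008
grip_force: 2.7
```

{"op": "step_arm", "data": {
  "steps": "0 0 0.001 0;0 0 0.001 0;0 0 0 0;0 0 0 0"
}}

```text
time: 4.2
ee_pos: [0.4821, -0.0625, 0.1004]
orientation: [[-0.995, -0.101, 0.005], [-0.101, 0.995, -0.0], [-0.005, -0.001, -1.0]]
ft_force: [-1.7, 1.0, 15.9]
gripper_width: 0.0004
grip_force: 7.8
```

{"op": "step_arm", "data": {
  "steps": "0 0 -0.02 0;0 0 -0.05 0;0 0 -0.05 0;0.05 0.03 0 0;0 0 0 0"
}}

```text
time: 4.82
ee_pos: [0.4233, -0.0373, 0.2172]
orientation: [[-0.995, -0.1, -0.003], [-0.1, 0.995, 0.001], [0.003, 0.002, -1.0]]
ft_force: [0.6, -0.4, -0.3]
gripper_width: 0.0003
grip_force: 0.0
```

Run:
```python
from rig import env
from h import *
s,c=wrist(env);print(s['time'],s['ee_pos'],s['ft_force'])
u=proj(c,[.467,-.064,.1]).astype(int);print(u)
t=env.read_camera('top')['image'];
a=c['image'][max(0,u[1]-75):u[1]+75,u[0]-100:u[0]+100]
cv2.imwrite('pics/w2.png',np.hstack([cv2.resize(a,(400,300)),cv2.resize(t[170:330,240:400],(300,300))]))
for n,r in(('blue',((105,120,60),(130,255,255))),('green',((45,120,50),(80,255,255)))):
    e=proj(c,[.4568,.0125,.0976] if n=='blue' else [.460,-.026,.0976])
    p,st=blob(c['image'],*r,e,20);print(n,p,onplane(c,p,.0976))
```

```text
4.825 [ 0.42330209 -0.03726171  0.21717779] [ 0.61009089 -0.42509592 -0.25891381]
[281 284]
blue [383.64358974 279.46923077] [0.45666054 0.01207339 0.0976    ]
green [331.82956259 277.91251885] [ 0.45926009 -0.0267018   0.0976    ]
```

View pics/w2.png

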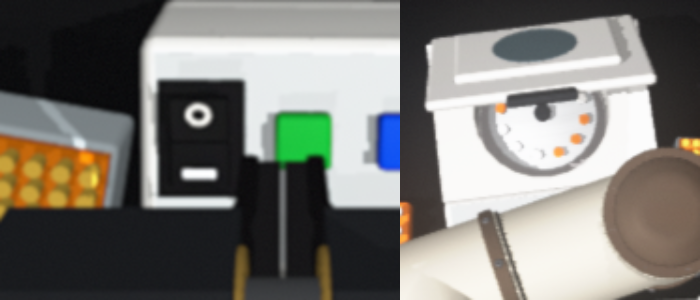

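Both sensors agree the rocker is on: it hit a hard stop at z=0.1004 and the centrifuge hasn't moved. The lid is still open in the top view. Next I'll work out the lid arc.

Run:
```python
import numpy as np
from rig import env
s=env.observe();y=np.radians(5.6);R=np.array([[np.cos(y),-np.sin(y),0],[np.sin(y),np.cos(y),0],[0,0,1]])
o=np.array([.5542,.0405,0])
w=lambda th:np.array([.13-.175*np.cos(th)+.013*np.sin(th)+.0095,0,.1025+.175*np.sin(th)+.013*np.cos(th)])
O=s['orientation'];st=o+R@(w(.98)+[0,0,.0]);print(st,'tool delta',O.T@(st-s['ee_pos']),s['ee_pos'])
ths=np.r_[np.arange(.98,-.001,-.049)]
P=np.array([w(t) for t in ths]);D=np.diff(P,axis=0);print(np.round(np.c_[ths[1:],-D[:,0]*-1*-1,-D[:,2]],4));print(P[-1])
```

```text
[0.60676544 0.04565409 0.25507833] tool delta [-0.18743536  0.06484949 -0.03761432] [ 0.4267179  -0.03755954  0.21751931]
[[ 9.31e-01  7.40e-03  4.40e-03]
 [ 8.82e-01  7.10e-03  4.80e-03]
 [ 8.33e-01  6.90e-03  5.10e-03]
 [ 7.84e-01  6.60e-03  5.50e-03]
 [ 7.35e-01  6.40e-03  5.80e-03]
 [ 6.86e-01  6.10e-03  6.10e-03]
 [ 6.37e-01  5.80e-03  6.40e-03]
 [ 5.88e-01  5.50e-03  6.60e-03]
 [ 5.39e-01  5.10e-03  6.90e-03]
 [ 4.90e-01  4.80e-03  7.20e-03]
 [ 4.41e-01  4.40e-03  7.40e-03]
 [ 3.92e-01  4.10e-03  7.60e-03]
 [ 3.43e-01  3.70e-03  7.80e-03]
 [ 2.94e-01  3.30e-03  7.90e-03]
 [ 2.45e-01  2.90e-03  8.10e-03]
 [ 1.96e-01  2.50e-03  8.20e-03]
 [ 1.47e-01  2.10e-03  8.30e-03]
 [ 9.80e-02  1.70e-03  8.40e-03]
 [ 4.90e-02  1.30e-03  8.50e-03]
 [-0.00e+00  8.00e-04  8.60e-03]]
[-0.0355  0.      0.1155]
```

{"op": "step_arm", "data": {
  "steps": "0 0 -0.045 0;0 0 -0.045 0;-0.047 0.0162 0 0;-0.047 0.0162 0 0;-0.047 0.0162 0 0;-0.0465 0.0162 0 0;0 0 0.03 0;0 0 0.0225 0;0 0 0 0"
}}

```text
time: 6.05
ee_pos: [0.6072, 0.0448, 0.2517]
orientation: [[-0.995, -0.098, -0.007], [-0.098, 0.995, -0.002], [0.007, -0.001, -1.0]]
ft_force: [0.9, 0.6, 0.1]
gripper_width: 0.0006
grip_force: 0.0
```

{"op": "step_arm", "data": {
  "steps": "0.0074 0 0.0044 0;0.0071 0 0.0048 0;0.0069 0 0.0051 0;0.0066 0 0.0055 0;0.0064 0 0.0058 0;0.0061 0 0.0061 0;0.0058 0 0.0064 0;0 0 0 0"
}}

```text
time: 7.05
ee_pos: [0.5606, 0.0405, 0.216]
orientation: [[-0.995, -0.099, -0.002], [-0.099, 0.995, -0.0], [0.002, -0.0, -1.0]]
ft_force: [0.2, -0.8, 0.2]
gripper_width: 0.0004
grip_force: 0.0
```

Run:
```python
from rig import env
from h import *
t=env.read_camera('top')['image'];s=env.read_camera('scene')['image']
cv2.imwrite('pics/c3.png',np.hstack([cv2.resize(t[150:330,230:410],(400,400)),cv2.resize(s[130:330,200:400],(400,400))]))
```

```text
(no output)
```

View pics/c3.png

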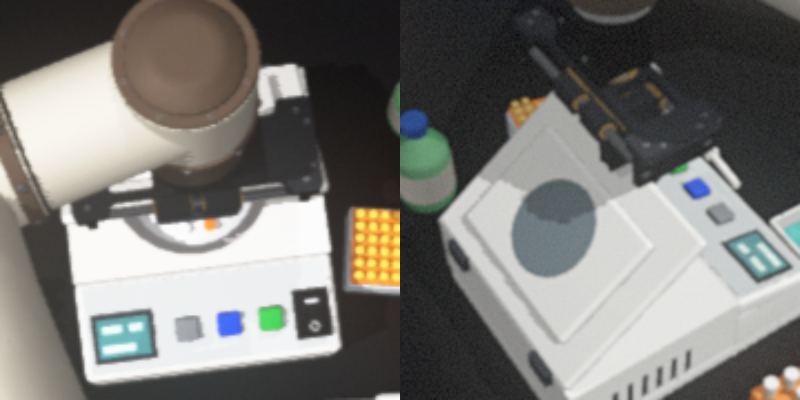

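The lid is clearly lower in the scene view (right-hand panel, front corner near (700,245)), so the push is working. Carrying on along the arc.

{"op": "step_arm", "data": {
  "steps": "0.0055 0 0.0066 0;0.0051 0 0.0069 0;0.0048 0 0.0072 0;0.0044 0 0.0074 0;0.0041 0 0.0076 0;0.0037 0 0.0078 0;0.0033 0 0.0079 0;0.0029 0 0.0081 0;0.0025 0 0.0082 0;0.0021 0 0.0083 0;0 0 0 0"
}}

```text
time: 8.52
ee_pos: [0.5225, 0.0365, 0.1399]
orientation: [[-0.995, -0.099, -0.002], [-0.099, 0.995, -0.001], [0.003, -0.001, -1.0]]
ft_force: [-0.4, 0.9, 0.8]
gripper_width: 0.0004
grip_force: 0.0
```

{"op": "step_arm", "data": {
  "steps": "0.0017 0 0.0084 0;0.0013 0 0.0085 0;0.0008 0 0.006 0;0 0 0.002 0;0 0 0 0;0 0 0 0"
}}

```text
time: 9.28
ee_pos: [0.5193, 0.0364, 0.1159]
orientation: [[-0.995, -0.099, -0.001], [-0.099, 0.995, -0.0], [0.001, -0.0, -1.0]]
ft_force: [-1.0, 1.9, 1.7]
gripper_width: 0.0005
grip_force: 0.6
```

{"op": "step_arm", "data": {
  "steps": "0 0 0.001 0;0 0 0.001 0;0 0 0.001 0;0 0 0 0;0 0 0 0"
}}

```text
time: 9.9
ee_pos: [0.5193, 0.0364, 0.1157]
orientation: [[-0.995, -0.1, 0.0], [-0.1, 0.995, -0.001], [-0.0, -0.001, -1.0]]
ft_force: [-8.5, 0.5, 17.0]
gripper_width: 0.0003
grip_force: 8.4
```

The lid is shut: hard stop at z=0.1157 against an expected 0.1155. I'll lift, retreat and measure the blue key again.

{"op": "step_arm", "data": {
  "steps": "0 0 -0.02 0;0 0 -0.05 0;0.05 0 -0.03 0;0.05 0.03 0 0;0 0 0 0;0 0 0 0"
}}

```text
time: 10.65
ee_pos: [0.4175, 0.0567, 0.2134]
orientation: [[-0.995, -0.1, 0.001], [-0.1, 0.995, 0.0], [-0.001, 0.0, -1.0]]
ft_force: [-0.2, 0.7, 0.8]
gripper_width: 0.0005
grip_force: 0.0
```

Run:
```python
from rig import env
from h import *
s,c=wrist(env);print(s['time'],s['ee_pos'],s['ft_force'])
cv2.imwrite('pics/w4.png',c['image'])
for n,r,e in(('blue',((105,120,60),(130,255,255)),[.4568,.0125,.0976]),('green',((45,120,50),(80,255,255)),[.460,-.026,.0976])):
    e=proj(c,e);p,st=blob(c['image'],*r,e,25);X=onplane(c,p,.0976);print(n,p,st,X,s['orientation'].T@(X-s['ee_pos']))
```

```text
10.65 [0.41747065 0.05671209 0.21336358] [-0.23131314  0.66767458  0.76981134]
blue [258.93159204 276.46890547] [245 263  29  28 804] [0.45655821 0.01327311 0.0976    ] [-0.0344191  -0.04715257  0.1157927 ]
green [206.80555556 275.88768116] [192 262  30  29 828] [ 0.45990655 -0.02498352  0.0976    ] [-0.03394185 -0.08555248  0.11577957]
```

View pics/w4.png

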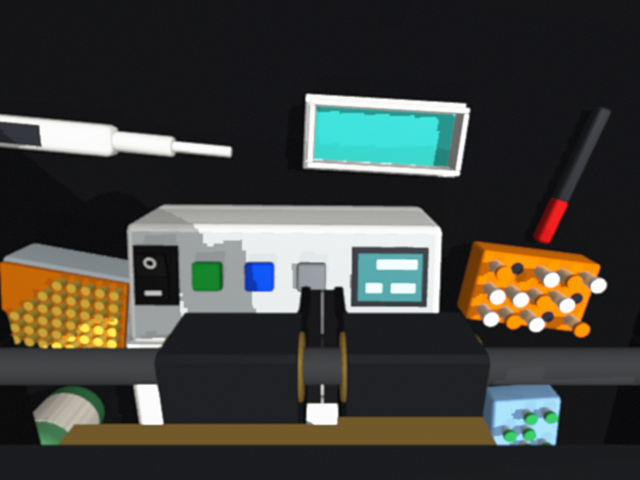

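The blue key is at (259,276) and hasn't moved. Now I'll move above it and press.

{"op": "step_arm", "data": {
  "steps": "-0.0345 -0.0475 0 0;0 0 0.05 0;0 0 0.045 0;0 0 0.012 0;0 0 0 0;0 0 0.002 0;0 0 0.002 0;0 0 0.002 0;0 0 0.002 0;0 0 0.002 0;0 0 0 0;0 0 0 0"
}}

```text
time: 12.2
ee_pos: [0.4572, 0.0128, 0.0966]
orientation: [[-0.995, -0.099, 0.002], [-0.099, 0.995, 0.0], [-0.002, 0.0, -1.0]]
ft_force: [1.8, 0.2, 2.8]
gripper_width: 0.0006
grip_force: 1.8
```

{"op": "step_arm", "data": {
  "steps": "0 0 0.0015 0;0 0 0.001 0;0 0 0.001 0;0 0 0 0;0 0 0 0;0 0 0 0"
}}

```text
time: 12.95
ee_pos: [0.4576, 0.0129, 0.0952]
orientation: [[-0.995, -0.1, 0.004], [-0.1, 0.995, 0.0], [-0.004, -0.0, -1.0]]
ft_force: [-3.9, 1.6, 20.1]
gripper_width: 0.0005
grip_force: 10.0
```

{"op": "step_arm", "data": {
  "steps": "0 0 0 0;0 0 0 0;0 0 0 0;0 0 0 0"
}}

```text
time: 13.45
ee_pos: [0.4576, 0.0129, 0.0952]
orientation: [[-0.995, -0.1, 0.004], [-0.1, 0.995, 0.0], [-0.004, -0.0, -1.0]]
ft_force: [-3.3, 1.1, 19.6]
gripper_width: 0.0004
grip_force: 10.0
```

Run:
```python
from rig import env
s=env.observe();print(s['ee_pos'],s['ft_force']);print(env.hand_in())
```

```text
[0.45756777 0.01286313 0.09520339] [-3.2537726   1.05133307 19.57703281]
the job is handed in; nothing more can be done
None
```

I switched the rocker on, pushed the lid shut and handed the job in at about 13.5 s with the fingers holding the blue key down at about 20 N. All three reached hard stops at about their expected heights, and no verdict came back.

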